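# Cap a battery pack in its assembly nest

## Task

A blue battery pack is already lying in the pocket of the assembly nest, between the four white corner guides. Lay the short yellow spacer flat on the pack inside the pocket, then seat the black cover on the spacer, terminal block up, so that all three parts lie flat and squarely stacked between the guides. Leave the pack in its pocket throughout, and let go of everything at the end.

Things in the scene. Friction and masses are not known exactly. Their poses are not given: they have to be found in the camera images.
- nest: Fixed nest: aluminium base 140 (x) x 104 (y) x 12 mm; on it a centred pocket 86 (x) x 54 (y) mm between four white L-shaped corner guides 8 mm thick, 60 mm tall (tops at z = 72 mm). The middle 50 mm of each long side (+y, -y) is open, so fingers closing along y can straddle a part in it. Origin: centre of underside, on the bench; pocket floor at z = 12 mm; x is the pocket's long direction.
- pack: Blue shrink-wrapped battery pack, 70 (x) x 38 (y) x 38 (z) mm, 0.2 kg, loose, already lying in the pocket, long side along it, within a few mm and 5 degrees. Origin: centre of its underside; its top is 50 mm above the bench. An identical spare pack on the bench is not needed.
- spacer: Short yellow plastic plate with three round grey marks on top, 70 (x) x 38 (y) x 10 (z) mm, about 35 g, lying flat on the bench; either face may be up in the stack. Origin: centre of its underside; x is its long direction. Grip across its 38 mm width. A longer red plate (110 mm) belongs to another pack and does not fit.
- cover: Black plastic cover, right way up on the bench: plate 70 (x) x 38 (y) x 12 (z) mm with a terminal block 32 (x) x 22 (y) x 18 (z) mm on its middle (total height 30 mm) and a brass stud, 10 mm wide and 6 mm tall, beyond either end of the block. About 60 g. Origin: centre of its underside; x is its long direction. Grip across the block's 22 mm or the plate's 38 mm.
Things that resemble listed ones, but are neither listed nor needed, are in the scene too. Of the things like the cover, leave any that is red or turquoise; of the rest the smaller one is meant.

How it is judged:
By the outcome, as a careful person would: the job done as asked, in the order asked, and still so for the second after the job is handed in, with the robot touching nothing.
It also fails if it takes over 58 s, if anything falls off the work surface, if the arm or the gripper's body presses on something with over 40 N, if the wrist force passes 120 N, or if a joint passes its speed limit or range.

## Robot

A 6-joint arm with a two-finger parallel gripper is mounted at the origin on the work surface. World frame = base frame: x ahead of the robot, y to its left, z up, the work surface at z = 0. Lengths are in m, angles in rad, forces in N, time in s.
With the tool pointing down it reaches from about 0.35 to 0.85 m from the base axis. Payload 8.1 kg.
Tool frame: the origin (TCP) lies at the centre of the arm's flange, where the gripper is bolted on; the fingertips stand 186 mm ahead of it and the grasp point (between the pads) lies 167 mm ahead of it; z points along the fingers, y is the line along which they close (so a half turn about z gives the same grasp; the last joint's range is limited). The gripper opens to 93 mm and grips with 3 to 60 N. Pads are 15 mm wide; open, the fingers measure 128 mm over their backs; the gripper's body (75 mm by 188 mm) begins 65 mm behind the grasp point.
Start: joints at [1.095, 0.13, 1.488, -0, 1.523, -0.085], TCP at [0.229, 0.555, 0.405] pointing down, gripper open.
Joint ranges: [-2.96, 2.96], [-0.89, 2.26], [0.02, 2.5], [-1.34, 4.48], [0, 2.73], [-2.66, 2.66]. Speed limits (rad/s): [2.39, 2.39, 2.79, 3.14, 3.14, 3.14].

## Interface

Orientations are given as a rotation vector (axis times angle).
In Python, from plant import read_state, read_camera, camera_params, robot gives the robot as it stands.
- The arm moves only by the tool carry_out, never from a script. Its argument "targets" is a list of rows, each an object of numbers: "hand": the opening in per cent of the stroke, from 0 (shut) to 100 (fully open); "x", "y", "z": the shift along the tool's x, y, z in m; "ax", "ay", "az": the turn, a rotation vector about the tool's x, y, z in rad. In form: [{"hand": .., "x": .., "y": .., "z": .., "ax": .., "ay": .., "az": ..}, ...]. A call has 1 to 8 rows; each row is the pose to reach, as a shift and turn from the pose commanded when the call began, along the tool's axes at that moment; what a row does not reach only later rows make up. A row lasts 1/8 s, in which the tool goes at most 62.5 mm and 10.7 degrees, less where a joint would pass 70% of its speed; a pose out of reach is approached as far as the arm can. A call with a gripper value outside its range is refused whole. The fingers move at their own pace and stop on an object; "newtons" is the grip in N (left out, the last holds). Time passes only in rows, so rows that repeat a pose let the fingers close. It gives the time, the measured TCP pose, the force, the opening and the grip force at its end, in the units of the state.
- read_state(): the state, without advancing time (a new reading comes with each control period).
- read_camera(name): name is "side" or "top"; returns (picture, depth): 384x512x3 uint8, blue, green, red; 384x512 float32, m along the optical axis (not along the pixel's ray), 0 where there is no reading.
- camera_params(name): a dict with "fx", "fy", "cx", "cy" (pixels), "position" and "rotation" of the camera in the world. Camera axes: x right, y up, looking along -z (the intrinsics and any distortion apply to the point x, -y, -z); pixel columns grow to the right and rows downward; lengths in m; the calibration is good to about 2 mm. A picture is of the moment at which its call begins. camera_params takes no time and is no camera call.
- robot.close_job(): hands the job in; it is judged then, once.
The state is a dict: "t": time; "q": joint angles; "dq": joint speeds; "joint_torque": joint torques, N m; "tool_pos": TCP position; "orientation": TCP orientation; "force": force on the tool from outside, world axes, zero at the start; "wrist_torque": the same for the moment, N m; "opening": finger opening in m; "gripper_force": force on a finger pad.
Only numpy, scipy, OpenCV 4.12 (cv2) and the standard library are available. Lean on these libraries where they do the work, as an engineer would, in place of code of your own. Each camera call takes 0.05 s, during which the arm holds its last target. There are 200 camera calls.

## Working session

There is one attempt and no reset: what is moved stays moved. The work goes in short steps, Python scripts to look and compute and a tool call to move; the robot and the scene stay as the last step left them, time stands still between calls to the robot, and variables do not carry over. Pictures are saved under pics/ and viewed, at most 10 in all, crops included, and the job is handed in when it is done.

Besides the shell and the picture viewer there is one more tool, called after ">>>" as a command line: name --argument value ..., lists and objects as JSON in quotes. carry_out: Moves the arm, as the interface text tells. Its arguments: {"type":"object","properties":{"targets":{"type":"array","items":{"type":"object","properties":{"hand":{"type":"number"},"x":{"type":"number"},"y":{"type":"number"},"z":{"type":"number"},"ax":{"type":"number"},"ay":{"type":"number"},"az":{"type":"number"}}}},"newtons":{"type":"number"}},"required":["targets"]}

```bash
mkdir -p pics; ls
cat > h.py <<'E'
import numpy as np, cv2
from plant import read_state, read_camera, camera_params, robot
from scipy.spatial.transform import Rotation as R
def shot(n):
    im,d=read_camera(n); return im,d,camera_params(n)
def pts(d,p):
    v,u=np.mgrid[:384,:512]
    c=np.stack([(u-p['cx'])/p['fx']*d,-(v-p['cy'])/p['fy']*d,-d],-1)
    return c@np.array(p['rotation']).T+np.array(p['position'])
E
python3 - <<'E'
from h import *
for n in('top','side'):
    im,d,p=shot(n); np.savez('pics/%s0.npz'%n,im=im,d=d); print(p)
    cv2.imwrite('pics/%s0.png'%n,cv2.resize(im,(800,600)))
print(read_state())
E
```

```text
pics
{'fx': 426.75801456134536, 'fy': 426.75801456134536, 'cx': 253.489073691936, 'cy': 186.24326207408208, 'position': array([0.36316023, 0.02510904, 1.01690351]), 'rotation': array([ 0.17509759, -0.1632168 , -1.49492378])}
{'fx': 403.9376803883585, 'fy': 403.9376803883585, 'cx': 263.4368047927244, 'cy': 188.0942854376199, 'position': array([ 0.34987606, -0.67382026,  0.93466452]), 'rotation': array([ 0.69290022, -0.11508787, -0.2701132 ])}
{'t': 0.1, 'q': array([ 1.09460738e+00,  1.31126819e-01,  1.48914066e+00, -1.08076959e-05,
        1.52300687e+00, -8.53922772e-02]), 'dq': array([ 0.00055496, -0.00172923, -0.00296174,  0.00114434, -0.00058133,
       -0.00088732]), 'joint_torque': array([ 6.62559105e-04, -5.61339319e+01, -4.93096733e+01,  7.70071498e-02,
        2.90449045e-02, -8.91262266e-05]), 'tool_pos': array([0.22844205, 0.5545985 , 0.40378381]), 'orientation': array([-6.09873694e-01, -3.08136160e+00,  2.54247339e-03]), 'force': array([ 0.97994598, -0.34932377,  0.11861193]), 'wrist_torque': array([-0.03322685,  0.023469  ,  0.01359067]), 'gripper_force': 0.0, 'opening': 0.09287566456612192}
```

View pics/top0.png

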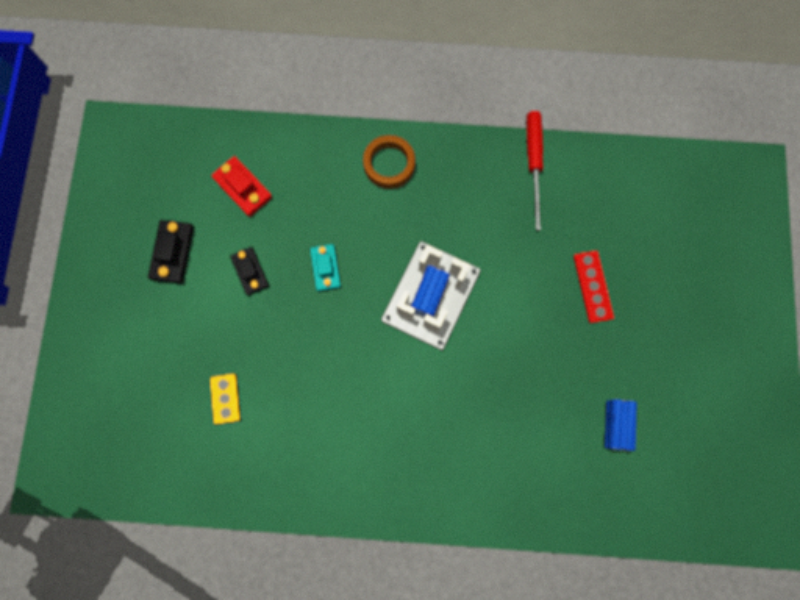

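View pics/side0.png

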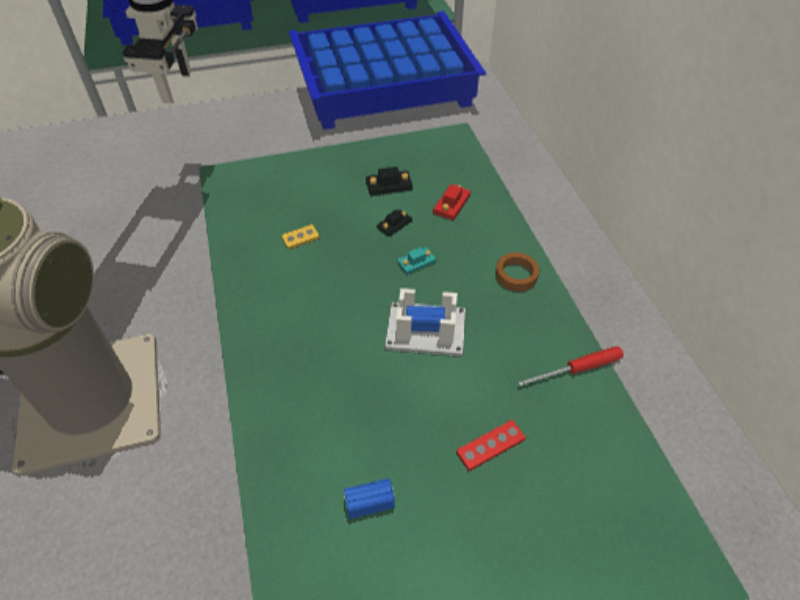

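Top view (800x600 px): yellow spacer (225,399), which could be confused with the red 5-mark plate (593,286). Cover-like parts are small black (250,271), large black (171,252), red (241,185) and turquoise (325,267). The nest with the pack is at (431,290), the spare pack at (621,425). I choose the yellow spacer and the small black cover, and check both in a crop.

```bash
cat >> h.py <<'E'
def world(d,p):
    p=dict(p); p['rotation']=R.from_rotvec(p['rotation']).as_matrix(); return pts(d,p)
def rect(xy):
    c,s,a=cv2.minAreaRect((np.asarray(xy)*1000).astype(np.float32))
    if s[0]<s[1]: s=s[::-1]; a+=90
    a=(a+90)%180-90
    return np.round(c,1),np.round(s,1),round(a,1)
E
python3 - <<'E'
from h import *
for n in('top','side'):
    z=np.load('pics/%s0.npz'%n); im,d=z['im'],z['d']; p=camera_params(n)
    W=world(d,p); hsv=cv2.cvtColor(im,cv2.COLOR_BGR2HSV); H,S,V=[hsv[...,i].astype(int) for i in range(3)]
    v,u=np.mgrid[:384,:512]; u=u*800/512; v=v*600/384
    def box(c,r): return (abs(u-c[0])<r)&(abs(v-c[1])<r)&(d>0)
    C={'top':[(225,399),(250,271),(431,295)],'side':[(300,236),(395,222),(427,320)]}[n]
    def rep(name,m):
        P=W[m]; print(n,name,m.sum(),rect(P[:,:2]),'z',np.round(np.percentile(P[:,2],[5,50,95])*1000,1))
    b=box(C[0],40); green=(H>40)&(H<95)&(S>60)
    rep('spacer',b&~green&(W[...,2]>.005)); rep('spacerY',b&(H>15)&(H<35)&(S>100))
    b=box(C[1],32); rep('cover',b&(W[...,2]>.005)&~green); rep('cov colour',b&((V<50)|((H<35)&(S>90)))); rep('block',b&(W[...,2]>.022))
    b=box(C[2],62); rep('packtop',b&(H>100)&(H<130)&(S>120)&(abs(W[...,2]-.05)<.008)); rep('guides',b&(W[...,2]>.062)&(W[...,2]<.085)); rep('nest',b&~green&(W[...,2]>.006)&(W[...,2]<.02))
    g=box((400,450),40); print('bench z',np.median(W[...,2][g]))
im=np.load('pics/top0.npz')['im']
a=cv2.resize(im[150:280,125:225],(400,520),interpolation=3); b=cv2.resize(im[150:230,240:312],(400,444),interpolation=3)
b=cv2.copyMakeBorder(b,0,76,0,0,0); cv2.imwrite('pics/crop.png',np.hstack([a,b]))
E
```

```text
top spacer 489 (array([403.8, 285.8]), array([69.9, 38.6]), 12.9) z [ 6.8  9.6 12.4]
top spacerY 489 (array([404.6, 288.2]), array([73.8, 42.7]), 12.5) z [-0.3  9.2 12.3]
top cover 382 (array([602.7, 271.9]), array([70.9, 34.2]), 29.3) z [ 8.7 13.4 30.9]
top cov colour 375 (array([604.6, 272.2]), array([74.6, 35.2]), 29.7) z [ 7.9 13.6 30.8]
top block 127 (array([602.5, 272.6]), array([32.4, 22.2]), 28.5) z [24.2 28.7 32.1]
top packtop 435 (array([582.3, -10. ]), array([70. , 36.5]), -18.1) z [44.1 47.5 50.8]
top guides 308 (array([583.8, -13. ]), array([102.7,  69. ]), -22.2) z [64.6 70.7 73.7]
top nest 1428 (array([583.5, -12.9]), array([140.2, 103.8]), -22.1) z [ 7.9 11.1 14.5]
bench z -0.0001141170651446366
side spacer 202 (array([405.5, 284.9]), array([70.8, 43.4]), 11.0) z [ 6.   9.9 13. ]
side spacerY 197 (array([406.8, 291.3]), array([75.3, 56.7]), 12.6) z [ 0.1  9.3 12.7]
side cover 201 (array([604.2, 267.2]), array([220.9,  73.7]), -86.4) z [ 7.9 13.4 31.5]
side cov colour 245 (array([604.4, 271.6]), array([225.2,  77.1]), 89.8) z [ 4.7 13.  31.3]
side block 96 (array([610.1, 214.4]), array([143.1,  33.7]), -82.8) z [23.7 29.7 33.2]
side packtop 241 (array([584. , -12.8]), array([68.1, 36.1]), -18.8) z [43.6 48.3 51.7]
side guides 228 (array([586.2, -13.9]), array([101.9,  75. ]), -21.7) z [64.1 70.9 73.8]
side nest 792 (array([606.6,  36.3]), array([217.4, 139.9]), 67.9) z [ 8.  11.7 16.6]
bench z 0.00023974307400564943
```

View pics/crop.png

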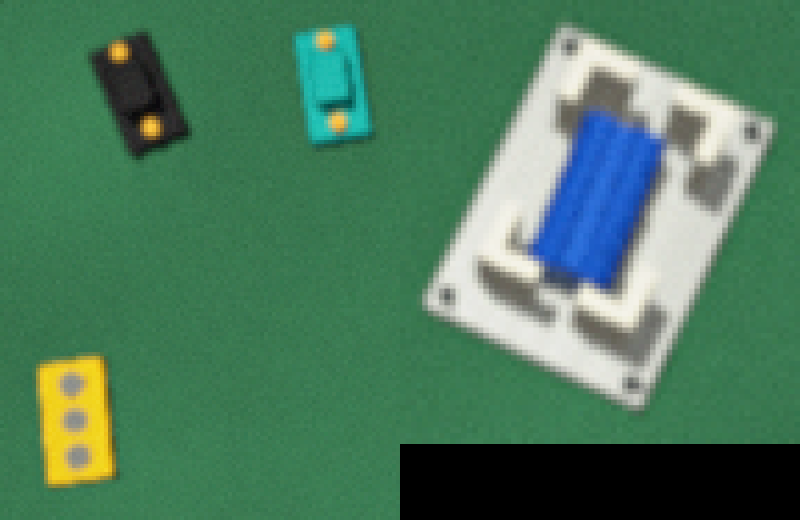

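The crop confirms the yellow 3-mark spacer and the small black cover; the 70 mm plate and 32x22 block match the listing. The pack lies in the nest, turned about 4° from it. Next I plan the moves.

```bash
cat >> h.py <<'E'
def go(x,y,z,yaw):
    "delta in tool axes to TCP xyz (mm), tool x axis at yaw deg (mod 180), pointing down"
    s=read_state(); Rc=R.from_rotvec(s['orientation']); M=Rc.as_matrix()
    best=None
    for k in (0,180):
        a=np.radians(yaw+k); G=R.from_matrix(np.array([[np.cos(a),np.sin(a),0],[np.sin(a),-np.cos(a),0],[0,0,-1]]))
        r=(Rc.inv()*G).as_rotvec()
        if best is None or np.linalg.norm(r)<np.linalg.norm(best): best=r
    dl=M.T@(np.array([x,y,z])/1000-s['tool_pos'])
    print('t',round(s['t'],2),'pos',np.round(s['tool_pos']*1000,1),'yaw',np.round(np.degrees(np.arctan2(M[1,0],M[0,0])),2),'q1,q6',np.round(s['q'][[0,5]],2),'open',round(s['opening']*1000,1),'F',np.round(s['force'],1),'grip',s['gripper_force'])
    print('shift',np.round(dl,4),'turn',np.round(best,4))
E
python3 - <<'E'
from h import *
go(403.8,285.8,260,12.9)
E
```

```text
t 0.1 pos [228.4 554.6 403.8] yaw 157.61 q1,q6 [ 1.09 -0.09] open 92.9 F [ 1.  -0.3  0.1] grip 0.0
shift [-0.2645 -0.1815  0.1441] turn [-1.600e-03 -6.000e-04 -6.159e-01]
```

>>> carry_out --targets '[{"hand": 100,"x": -0.2645,"y": -0.1815,"z": 0.144,"ax": -0.0016,"ay": -0.0006,"az": -0.616},{"hand": 100,"x": -0.2645,"y": -0.1815,"z": 0.144,"ax": -0.0016,"ay": -0.0006,"az": -0.616},{"hand": 100,"x": -0.2645,"y": -0.1815,"z": 0.144,"ax": -0.0016,"ay": -0.0006,"az": -0.616},{"hand": 100,"x": -0.2645,"y": -0.1815,"z": 0.144,"ax": -0.0016,"ay": -0.0006,"az": -0.616},{"hand": 100,"x": -0.2645,"y": -0.1815,"z": 0.144,"ax": -0.0016,"ay": -0.0006,"az": -0.616},{"hand": 100,"x": -0.2645,"y": -0.1815,"z": 0.144,"ax": -0.0016,"ay": -0.0006,"az": -0.616},{"hand": 100,"x": -0.2645,"y": -0.1815,"z": 0.144,"ax": -0.0016,"ay": -0.0006,"az": -0.616},{"hand": 100,"x": -0.2645,"y": -0.1815,"z": 0.144,"ax": -0.0016,"ay": -0.0006,"az": -0.616}]'

```text
t: 1.1
tool_pos: [0.4039, 0.2865, 0.2609]
orientation: [-0.352, 3.121, 0.003]
force: [0.1, 0.7, 0.2]
opening: 0.0929
gripper_force: 0.0
```

Run:
```python
from h import *
go(403.8,285.8,190,12.9)
```

```text
t 1.1 pos [403.9 286.5 260.9] yaw -167.14 q1,q6 [ 0.51 -1.28] open 92.9 F [0.1 0.7 0.2] grip 0.0
shift [ 0.0003 -0.0008  0.0709] turn [ 0.0018  0.0008 -0.0007]
```

>>> carry_out --targets '[{"hand": 100,"z": 0.035},{"hand": 100,"z": 0.06},{"hand": 100,"z": 0.071,"y": -0.0005},{"hand": 100,"z": 0.071,"y": -0.0005}]'

```text
schema error: expected keys hand, x, y, z, ax, ay, az
```

>>> carry_out --newtons 15 --targets '[{"hand": 0},{"hand": 0},{"hand": 0},{"hand": 0},{"hand": 0},{"hand": 0}]'

```text
schema error: expected keys hand, x, y, z, ax, ay, az
```

>>> carry_out --targets '[{"hand": 100,"x": 0,"y": 0,"z": 0.035,"ax": 0,"ay": 0,"az": 0},{"hand": 100,"x": 0,"y": -0.0005,"z": 0.06,"ax": 0,"ay": 0,"az": 0},{"hand": 100,"x": 0,"y": -0.0005,"z": 0.071,"ax": 0,"ay": 0,"az": 0},{"hand": 100,"x": 0,"y": -0.0005,"z": 0.071,"ax": 0,"ay": 0,"az": 0}]'

```text
t: 1.6
tool_pos: [0.4036, 0.2866, 0.1897]
orientation: [-0.355, 3.121, 0.002]
force: [0.0, 0.5, 0.1]
opening: 0.0928
gripper_force: 0.0
```

>>> carry_out --newtons 15 --targets '[{"hand": 0,"x": 0,"y": 0,"z": 0,"ax": 0,"ay": 0,"az": 0},{"hand": 0,"x": 0,"y": 0,"z": 0,"ax": 0,"ay": 0,"az": 0},{"hand": 0,"x": 0,"y": 0,"z": 0,"ax": 0,"ay": 0,"az": 0},{"hand": 0,"x": 0,"y": 0,"z": 0,"ax": 0,"ay": 0,"az": 0},{"hand": 0,"x": 0,"y": 0,"z": 0,"ax": 0,"ay": 0,"az": 0},{"hand": 0,"x": 0,"y": 0,"z": 0,"ax": 0,"ay": 0,"az": 0}]'

```text
t: 2.35
tool_pos: [0.4041, 0.2858, 0.1897]
orientation: [-0.353, 3.121, 0.002]
force: [0.0, 0.5, 0.4]
opening: 0.0377
gripper_force: 15.0
```

Run:
```python
from h import *
go(403.8,285.8,300,12.9)
```

```text
t 2.35 pos [404.1 285.8 189.7] yaw -167.1 q1,q6 [ 0.51 -1.28] open 37.7 F [0.  0.5 0.4] grip 14.96299535036087
shift [ 0.0002  0.0002 -0.1103] turn [0.0013 0.001  0.    ]
```

>>> carry_out --targets '[{"hand": 0,"x": 0,"y": 0,"z": -0.04,"ax": 0,"ay": 0,"az": 0},{"hand": 0,"x": 0,"y": 0,"z": -0.09,"ax": 0,"ay": 0,"az": 0},{"hand": 0,"x": 0,"y": 0,"z": -0.11,"ax": 0,"ay": 0,"az": 0},{"hand": 0,"x": 0,"y": 0,"z": -0.11,"ax": 0,"ay": 0,"az": 0}]'

```text
t: 2.85
tool_pos: [0.4047, 0.2861, 0.3017]
orientation: [-0.352, 3.117, 0.005]
force: [0.3, 0.3, -0.6]
opening: 0.0378
gripper_force: 15.0
```

Run:
```python
from h import *
go(582.7,-11,300,-18.3)
```

```text
t 2.85 pos [404.7 286.1 301.7] yaw -167.1 q1,q6 [ 0.51 -1.28] open 37.8 F [ 0.3  0.3 -0.6] grip 14.98761847615242
shift [-0.1071 -0.3293  0.0014] turn [0.0038 0.0042 0.5446]
```

>>> carry_out --targets '[{"hand": 0,"x": -0.107,"y": -0.329,"z": 0,"ax": 0.002,"ay": 0.002,"az": 0.5446},{"hand": 0,"x": -0.107,"y": -0.329,"z": 0,"ax": 0.002,"ay": 0.002,"az": 0.5446},{"hand": 0,"x": -0.107,"y": -0.329,"z": 0,"ax": 0.002,"ay": 0.002,"az": 0.5446},{"hand": 0,"x": -0.107,"y": -0.329,"z": 0,"ax": 0.002,"ay": 0.002,"az": 0.5446},{"hand": 0,"x": -0.107,"y": -0.329,"z": 0,"ax": 0.002,"ay": 0.002,"az": 0.5446},{"hand": 0,"x": -0.107,"y": -0.329,"z": 0,"ax": 0.002,"ay": 0.002,"az": 0.5446},{"hand": 0,"x": -0.107,"y": -0.329,"z": 0,"ax": 0.002,"ay": 0.002,"az": 0.5446},{"hand": 0,"x": -0.107,"y": -0.329,"z": 0,"ax": 0.002,"ay": 0.002,"az": 0.5446}]'

```text
t: 3.85
tool_pos: [0.581, -0.0106, 0.2976]
orientation: [-0.499, -3.097, 0.0]
force: [-0.3, 0.9, -1.1]
opening: 0.038
gripper_force: 15.0
```

Run:
```python
from h import *
go(582.7,-11,240.5,-18.3)
for i in range(3): s=read_state(); print(s['tool_pos'],s['orientation'])
im,d,p=shot('side'); W=world(d,p)
hsv=cv2.cvtColor(im,cv2.COLOR_BGR2HSV)
m=(hsv[...,0]>15)&(hsv[...,0]<35)&(hsv[...,1]>110)&(d>0)&(W[...,2]>.08)&(W[...,2]<.13)&(abs(W[...,1]+.01)<.06)
P=W[m]; print(len(P), rect(P[:,:2]), P.mean(0))
cv2.imwrite('pics/s1.png',cv2.resize(im[120:260,180:360],(800,600),interpolation=3))
```

```text
t 3.85 pos [581.  -10.6 297.6] yaw 161.69 q1,q6 [-0.11 -1.36] open 38.0 F [-0.3  0.9 -1.1] grip 14.987687766551971
shift [-0.002   0.0002  0.0571] turn [-0.001  -0.0042 -0.0002]
[ 0.58101887 -0.01059328  0.2976139 ] [-4.99139893e-01 -3.09737495e+00  4.88329923e-04]
[ 0.58101887 -0.01059328  0.2976139 ] [-4.99139893e-01 -3.09737495e+00  4.88329923e-04]
[ 0.58101887 -0.01059328  0.2976139 ] [-4.99139893e-01 -3.09737495e+00  4.88329923e-04]
25 (array([575.5, -29.3]), array([66.1,  4.6]), -21.3) [ 0.57736664 -0.02992544  0.11355032]
```

View pics/s1.png

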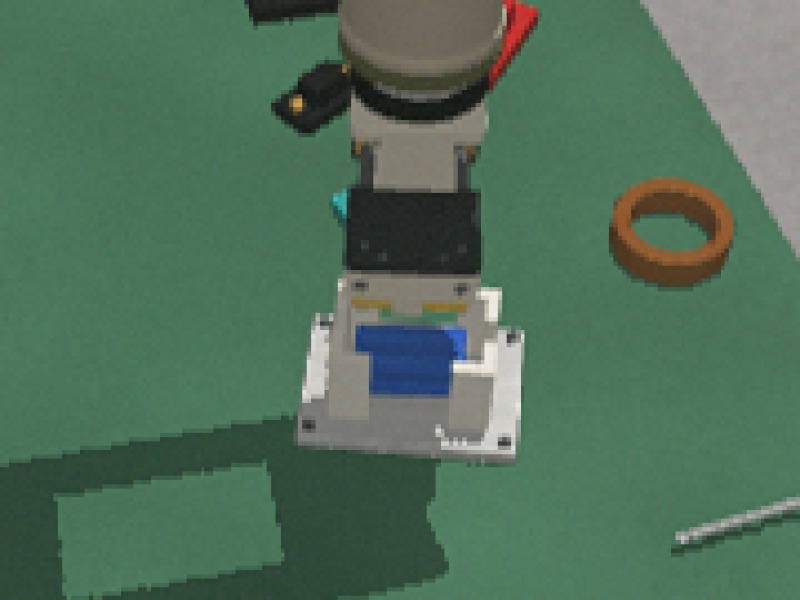

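The picture shows the spacer held level at (352..468, 305), directly above the pack. Lowering it now.

>>> carry_out --targets '[{"hand": 0,"x": -0.0015,"y": 0,"z": 0.025,"ax": 0,"ay": -0.002,"az": 0},{"hand": 0,"x": -0.0015,"y": 0,"z": 0.045,"ax": 0,"ay": -0.002,"az": 0},{"hand": 0,"x": -0.0015,"y": 0,"z": 0.052,"ax": 0,"ay": -0.002,"az": 0},{"hand": 0,"x": -0.0015,"y": 0,"z": 0.0545,"ax": 0,"ay": -0.002,"az": 0},{"hand": 0,"x": -0.0015,"y": 0,"z": 0.0555,"ax": 0,"ay": -0.002,"az": 0},{"hand": 0,"x": -0.0015,"y": 0,"z": 0.0555,"ax": 0,"ay": -0.002,"az": 0}]'

```text
t: 4.65
tool_pos: [0.5835, -0.0117, 0.2446]
orientation: [0.499, 3.1, -0.001]
force: [-0.1, 0.1, -0.2]
opening: 0.0379
gripper_force: 15.0
```

Run:
```python
from h import *
go(582.7,-11,240,-18.3)
```

```text
t 4.65 pos [583.5 -11.7 244.6] yaw 161.7 q1,q6 [-0.11 -1.36] open 37.9 F [-0.1  0.1 -0.2] grip 14.98766005039215
shift [0.001  0.0004 0.0046] turn [-0.0005  0.002  -0.0001]
```

>>> carry_out --targets '[{"hand": 0,"x": 0.0005,"y": 0,"z": 0.002,"ax": 0,"ay": 0,"az": 0},{"hand": 0,"x": 0.0005,"y": 0,"z": 0.0035,"ax": 0,"ay": 0,"az": 0},{"hand": 0,"x": 0.0005,"y": 0,"z": 0.0035,"ax": 0,"ay": 0,"az": 0},{"hand": 0,"x": 0.0005,"y": 0,"z": 0.0035,"ax": 0,"ay": 0,"az": 0}]'

```text
t: 5.15
tool_pos: [0.5827, -0.0115, 0.2404]
orientation: [0.499, 3.101, -0.001]
force: [-0.3, -0.1, -0.7]
opening: 0.0378
gripper_force: 15.0
```

>>> carry_out --targets '[{"hand": 0,"x": 0,"y": 0,"z": 0.0005,"ax": 0,"ay": 0,"az": 0},{"hand": 0,"x": 0,"y": 0,"z": 0.001,"ax": 0,"ay": 0,"az": 0},{"hand": 0,"x": 0,"y": 0,"z": 0.001,"ax": 0,"ay": 0,"az": 0}]'

```text
t: 5.52
tool_pos: [0.5827, -0.0115, 0.2397]
orientation: [0.499, 3.101, -0.001]
force: [-0.5, 0.6, 4.4]
opening: 0.0375
gripper_force: 15.0
```

Contact at 4.4 N. Releasing, then retreating upward.

>>> carry_out --targets '[{"hand": 65,"x": 0,"y": 0,"z": 0,"ax": 0,"ay": 0,"az": 0},{"hand": 65,"x": 0,"y": 0,"z": 0,"ax": 0,"ay": 0,"az": 0},{"hand": 65,"x": 0,"y": 0,"z": 0,"ax": 0,"ay": 0,"az": 0},{"hand": 65,"x": 0,"y": 0,"z": 0,"ax": 0,"ay": 0,"az": 0},{"hand": 65,"x": 0,"y": 0,"z": -0.04,"ax": 0,"ay": 0,"az": 0},{"hand": 100,"x": 0,"y": 0,"z": -0.08,"ax": 0,"ay": 0,"az": 0},{"hand": 100,"x": 0,"y": 0,"z": -0.08,"ax": 0,"ay": 0,"az": 0}]'

```text
t: 6.4
tool_pos: [0.5841, -0.0115, 0.3239]
orientation: [0.498, 3.094, -0.001]
force: [0.4, -0.4, 0.4]
opening: 0.0759
gripper_force: 0.0
```

Run:
```python
from h import *
go(602.7,272.2,300,29)
```

```text
t 6.4 pos [584.1 -11.5 323.9] yaw 161.7 q1,q6 [-0.11 -1.36] open 75.9 F [ 0.4 -0.4  0.4] grip 0.0
shift [0.0716 0.2752 0.0236] turn [-0.0026  0.0081 -0.8255]
```

>>> carry_out --targets '[{"hand": 100,"x": 0.0716,"y": 0.275,"z": 0.024,"ax": 0,"ay": 0,"az": -0.8255},{"hand": 100,"x": 0.0716,"y": 0.275,"z": 0.024,"ax": 0,"ay": 0,"az": -0.8255},{"hand": 100,"x": 0.0716,"y": 0.275,"z": 0.024,"ax": 0,"ay": 0,"az": -0.8255},{"hand": 100,"x": 0.0716,"y": 0.275,"z": 0.024,"ax": 0,"ay": 0,"az": -0.8255},{"hand": 100,"x": 0.0716,"y": 0.275,"z": 0.024,"ax": 0,"ay": 0,"az": -0.8255},{"hand": 100,"x": 0.0716,"y": 0.275,"z": 0.024,"ax": 0,"ay": 0,"az": -0.8255},{"hand": 100,"x": 0.0716,"y": 0.275,"z": 0.024,"ax": 0,"ay": 0,"az": -0.8255},{"hand": 100,"x": 0.0716,"y": 0.275,"z": 0.024,"ax": 0,"ay": 0,"az": -0.8255}]'

```text
t: 7.4
tool_pos: [0.6012, 0.2708, 0.2949]
orientation: [0.783, -3.042, 0.002]
force: [0.3, -0.5, -0.9]
opening: 0.0929
gripper_force: 0.0
```

Run:
```python
from h import *
go(602.7,272.2,189.5,29)
n='top'; out=[]
for n,c in(('top',(431,292)),('side',(427,310))):
    im,d,p=shot(n); W=world(d,p); hsv=cv2.cvtColor(im,cv2.COLOR_BGR2HSV)
    near=(np.hypot(W[...,0]-.5835,W[...,1]+.013)<.05)&(d>0)
    m=near&(hsv[...,0]>15)&(hsv[...,0]<35)&(hsv[...,1]>100); m2=near&(hsv[...,1]<60)&False
    P=W[m]; print(n,len(P),rect(P[:,:2]),np.percentile(P[:,2],[5,50,95])) if len(P)>9 else print(n,'hidden')
    b=near&(hsv[...,0]>100)&(hsv[...,0]<130)&(hsv[...,1]>120); print('blue',b.sum())
    x,y=int(c[0]*.64),int(c[1]*.64); out.append(cv2.resize(im[y-45:y+45,x-45:x+45],(400,400),interpolation=3))
cv2.imwrite('pics/n2.png',np.hstack(out))
```

```text
t 7.4 pos [601.2 270.8 294.9] yaw -151.12 q1,q6 [ 0.35 -1.73] open 92.9 F [ 0.3 -0.5 -0.9] grip 0.0
shift [-0.002   0.0006  0.1054] turn [-0.0013 -0.0005 -0.0021]
top 456 (array([588.7, -12.5]), array([84.2, 41.8]), -16.8) [0.02884793 0.05895461 0.06172141]
blue 1
side 230 (array([584.8, -14.1]), array([69.5, 47.4]), -12.7) [0.05666385 0.0593335  0.06234344]
blue 104
```

View pics/n2.png

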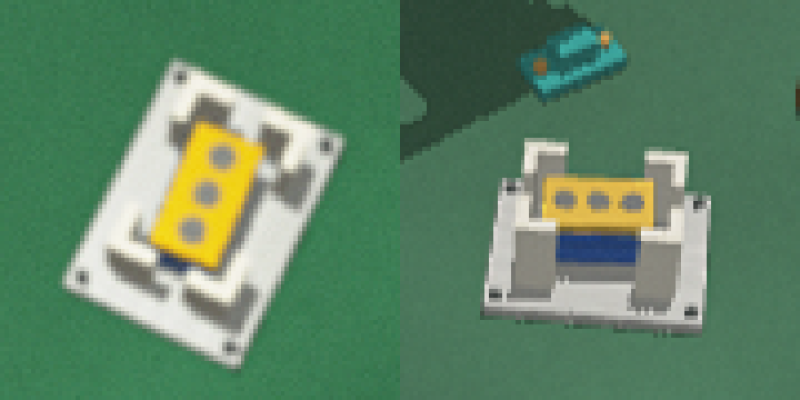

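The spacer lies flat on the pack between the guides: top view about (207,193), side view (598,200). I check its offset with a height filter next.

Run:
```python
from h import *
for n in('top','side'):
    im,d,p=shot(n); W=world(d,p); hsv=cv2.cvtColor(im,cv2.COLOR_BGR2HSV)
    m=(np.hypot(W[...,0]-.5835,W[...,1]+.013)<.045)&(d>0)&(abs(W[...,2]-.06)<.006)&(((hsv[...,0]>15)&(hsv[...,0]<28)&(hsv[...,1]>140)))
    P=W[m]; k,l,st,c=cv2.connectedComponentsWithStats(m.astype(np.uint8)); print(n,len(P),rect(P[:,:2]),np.median(P[:,2]))
go(602.7,272.2,189.5,29)
```

```text
top 389 (array([582.2, -12. ]), array([70.6, 37.8]), -17.5) 0.05910739428198619
side 210 (array([584.3, -12.6]), array([67.2, 42. ]), -16.2) 0.05930248391424514
t 7.6 pos [601.3 271.3 295.4] yaw -151.08 q1,q6 [ 0.35 -1.73] open 92.8 F [-0.3  0.  -0.5] grip 0.0
shift [-0.0017  0.0002  0.1059] turn [-0.0012  0.0003 -0.0015]
```

>>> carry_out --targets '[{"hand": 100,"x": -0.0015,"y": 0.0005,"z": 0.045,"ax": -0.001,"ay": 0,"az": -0.002},{"hand": 100,"x": -0.0015,"y": 0.0005,"z": 0.085,"ax": -0.001,"ay": 0,"az": -0.002},{"hand": 100,"x": -0.0015,"y": 0.0005,"z": 0.1,"ax": -0.001,"ay": 0,"az": -0.002},{"hand": 100,"x": -0.0015,"y": 0.0005,"z": 0.103,"ax": -0.001,"ay": 0,"az": -0.002},{"hand": 100,"x": -0.0015,"y": 0.0005,"z": 0.103,"ax": -0.001,"ay": 0,"az": -0.002}]'

```text
t: 8.22
tool_pos: [0.603, 0.2734, 0.1939]
orientation: [-0.789, 3.038, 0.0]
force: [0.4, -0.7, 0.5]
opening: 0.0931
gripper_force: 0.0
```

>>> carry_out --newtons 20 --targets '[{"hand": 100,"x": 0,"y": 0,"z": 0.004,"ax": 0,"ay": 0,"az": 0},{"hand": 100,"x": 0,"y": 0,"z": 0.004,"ax": 0,"ay": 0,"az": 0},{"hand": 0,"x": 0,"y": 0,"z": 0.004,"ax": 0,"ay": 0,"az": 0},{"hand": 0,"x": 0,"y": 0,"z": 0.004,"ax": 0,"ay": 0,"az": 0},{"hand": 0,"x": 0,"y": 0,"z": 0.004,"ax": 0,"ay": 0,"az": 0},{"hand": 0,"x": 0,"y": 0,"z": 0.004,"ax": 0,"ay": 0,"az": 0},{"hand": 0,"x": 0,"y": 0,"z": 0.004,"ax": 0,"ay": 0,"az": 0},{"hand": 0,"x": 0,"y": 0,"z": 0.004,"ax": 0,"ay": 0,"az": 0}]'

```text
t: 9.22
tool_pos: [0.6022, 0.2732, 0.1881]
orientation: [0.79, -3.041, 0.0]
force: [-0.4, -0.4, 0.1]
opening: 0.0376
gripper_force: 19.2
```

>>> carry_out --targets '[{"hand": 0,"x": 0,"y": 0,"z": 0,"ax": 0,"ay": 0,"az": 0},{"hand": 0,"x": 0,"y": 0,"z": -0.05,"ax": 0,"ay": 0,"az": 0},{"hand": 0,"x": 0,"y": 0,"z": -0.1,"ax": 0,"ay": 0,"az": 0},{"hand": 0,"x": 0,"y": 0,"z": -0.13,"ax": 0,"ay": 0,"az": 0},{"hand": 0,"x": 0,"y": 0,"z": -0.13,"ax": 0,"ay": 0,"az": 0},{"hand": 0,"x": 0,"y": 0,"z": -0.13,"ax": 0,"ay": 0,"az": 0}]'

```text
t: 9.98
tool_pos: [0.6017, 0.2731, 0.3167]
orientation: [0.789, -3.039, 0.0]
force: [0.0, -0.1, -1.8]
opening: 0.0379
gripper_force: 20.0
```

Run:
```python
from h import *
go(582.5,-11.5,315,-18)
```

```text
t 9.97 pos [601.7 273.1 316.7] yaw -150.89 q1,q6 [ 0.35 -1.73] open 37.9 F [ 0.  -0.1 -1.8] grip 19.999938905239105
shift [ 0.1553 -0.2393  0.0019] turn [-6.000e-04 -1.600e-03  8.223e-01]
```

>>> carry_out --targets '[{"hand": 0,"x": 0.155,"y": -0.239,"z": 0,"ax": 0,"ay": 0,"az": 0.822},{"hand": 0,"x": 0.155,"y": -0.239,"z": 0,"ax": 0,"ay": 0,"az": 0.822},{"hand": 0,"x": 0.155,"y": -0.239,"z": 0,"ax": 0,"ay": 0,"az": 0.822},{"hand": 0,"x": 0.155,"y": -0.239,"z": 0,"ax": 0,"ay": 0,"az": 0.822},{"hand": 0,"x": 0.155,"y": -0.239,"z": 0,"ax": 0,"ay": 0,"az": 0.822},{"hand": 0,"x": 0.155,"y": -0.239,"z": 0,"ax": 0,"ay": 0,"az": 0.822},{"hand": 0,"x": 0.155,"y": -0.239,"z": 0,"ax": 0,"ay": 0,"az": 0.822},{"hand": 0,"x": 0.155,"y": -0.239,"z": 0,"ax": 0,"ay": 0,"az": 0.822}]'

```text
t: 10.98
tool_pos: [0.5829, -0.0097, 0.3173]
orientation: [-0.488, -3.102, -0.0]
force: [0.1, 0.5, -0.9]
opening: 0.0377
gripper_force: 20.0
```

Run:
```python
from h import *
read_camera('top')
go(582.5,-11.5,252,-18)
```

```text
t 11.03 pos [583.   -9.7 317.6] yaw 162.14 q1,q6 [-0.1  -1.36] open 37.6 F [-0.4 -0.5 -0.1] grip 19.99999076128006
shift [-0.0002 -0.0018  0.0656] turn [-0.0001 -0.0008  0.0024]
```

>>> carry_out --targets '[{"hand": 0,"x": 0,"y": -0.0015,"z": 0.03,"ax": 0,"ay": 0,"az": 0.002},{"hand": 0,"x": 0,"y": -0.0015,"z": 0.05,"ax": 0,"ay": 0,"az": 0.002},{"hand": 0,"x": 0,"y": -0.0015,"z": 0.061,"ax": 0,"ay": 0,"az": 0.002},{"hand": 0,"x": 0,"y": -0.0015,"z": 0.065,"ax": 0,"ay": 0,"az": 0.002},{"hand": 0,"x": 0,"y": -0.0015,"z": 0.065,"ax": 0,"ay": 0,"az": 0.002},{"hand": 0,"x": 0,"y": -0.0015,"z": 0.065,"ax": 0,"ay": 0,"az": 0.002}]'

```text
t: 11.78
tool_pos: [0.583, -0.0125, 0.2542]
orientation: [0.494, 3.101, -0.0]
force: [-0.2, 0.1, -0.7]
opening: 0.0376
gripper_force: 20.0
```

Run:
```python
from h import *
go(582.5,-11.5,248.5,-18)
im,d,p=shot('side')
cv2.imwrite('pics/s3.png',cv2.resize(im[150:250,205:340],(800,592),interpolation=3))
```

```text
t 11.78 pos [583.  -12.5 254.2] yaw 161.9 q1,q6 [-0.11 -1.36] open 37.6 F [-0.2  0.1 -0.7] grip 19.99986469745636
shift [0.0008 0.0008 0.0057] turn [ 0.0002  0.0016 -0.0018]
```

View pics/s3.png

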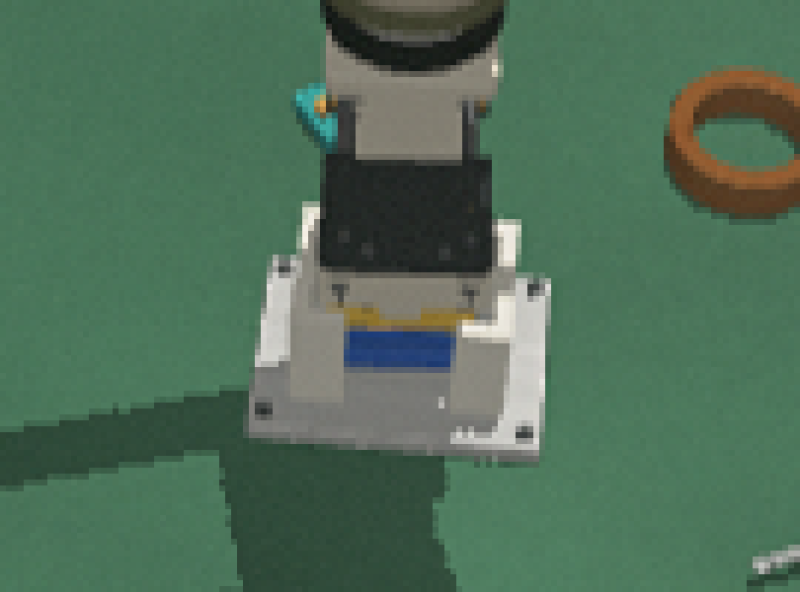

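The cover ends show at (340,295) and (470,295), a few mm above the spacer (345..470, 318). Everything is aligned, so I lower gently.

>>> carry_out --targets '[{"hand": 0,"x": 0,"y": 0.0005,"z": 0.003,"ax": 0,"ay": 0,"az": 0},{"hand": 0,"x": 0,"y": 0.0005,"z": 0.0045,"ax": 0,"ay": 0,"az": 0},{"hand": 0,"x": 0,"y": 0.0005,"z": 0.0045,"ax": 0,"ay": 0,"az": 0},{"hand": 0,"x": 0,"y": 0.0005,"z": 0.0045,"ax": 0,"ay": 0,"az": 0}]'

```text
t: 12.32
tool_pos: [0.5827, -0.0119, 0.2487]
orientation: [-0.494, -3.102, 0.0]
force: [0.3, -0.3, -1.1]
opening: 0.0376
gripper_force: 20.0
```

>>> carry_out --targets '[{"hand": 0,"x": 0,"y": 0,"z": 0.0005,"ax": 0,"ay": 0,"az": 0},{"hand": 0,"x": 0,"y": 0,"z": 0.001,"ax": 0,"ay": 0,"az": 0},{"hand": 0,"x": 0,"y": 0,"z": 0.001,"ax": 0,"ay": 0,"az": 0}]'

```text
t: 12.7
tool_pos: [0.5828, -0.012, 0.2481]
orientation: [0.494, 3.102, -0.0]
force: [-2.0, 0.5, 5.2]
opening: 0.0378
gripper_force: 20.0
```

Seated (5 N). Releasing, retreating and moving aside for a look.

>>> carry_out --targets '[{"hand": 65,"x": 0,"y": 0,"z": 0,"ax": 0,"ay": 0,"az": 0},{"hand": 65,"x": 0,"y": 0,"z": 0,"ax": 0,"ay": 0,"az": 0},{"hand": 65,"x": 0,"y": 0,"z": 0,"ax": 0,"ay": 0,"az": 0},{"hand": 65,"x": 0,"y": 0,"z": 0,"ax": 0,"ay": 0,"az": 0},{"hand": 65,"x": 0,"y": 0,"z": -0.04,"ax": 0,"ay": 0,"az": 0},{"hand": 100,"x": 0,"y": 0,"z": -0.09,"ax": 0,"ay": 0,"az": 0},{"hand": 100,"x": 0,"y": 0,"z": -0.12,"ax": 0,"ay": 0,"az": 0},{"hand": 100,"x": 0,"y": 0,"z": -0.12,"ax": 0,"ay": 0,"az": 0}]'

```text
t: 13.7
tool_pos: [0.5837, -0.012, 0.3712]
orientation: [0.493, 3.096, 0.0]
force: [-0.0, 0.2, 0.1]
opening: 0.086
gripper_force: 0.0
```

>>> carry_out --targets '[{"hand": 100,"x": 0,"y": 0.25,"z": 0,"ax": 0,"ay": 0,"az": 0},{"hand": 100,"x": 0,"y": 0.25,"z": 0,"ax": 0,"ay": 0,"az": 0},{"hand": 100,"x": 0,"y": 0.25,"z": 0,"ax": 0,"ay": 0,"az": 0},{"hand": 100,"x": 0,"y": 0.25,"z": 0,"ax": 0,"ay": 0,"az": 0},{"hand": 100,"x": 0,"y": 0.25,"z": 0,"ax": 0,"ay": 0,"az": 0},{"hand": 100,"x": 0,"y": 0.25,"z": 0,"ax": 0,"ay": 0,"az": 0},{"hand": 100,"x": 0,"y": 0.25,"z": 0,"ax": 0,"ay": 0,"az": 0},{"hand": 100,"x": 0,"y": 0.25,"z": 0,"ax": 0,"ay": 0,"az": 0}]'

```text
t: 14.7
tool_pos: [0.6604, 0.2243, 0.368]
orientation: [0.497, 3.102, -0.0]
force: [0.3, -0.7, 0.4]
opening: 0.0931
gripper_force: 0.0
```

Run:
```python
from h import *
out=[]
for n,c in(('top',(431,292)),('side',(427,310))):
    im,d,p=shot(n); W=world(d,p)
    near=(np.hypot(W[...,0]-.5835,W[...,1]+.013)<.05)&(d>0)
    g=im.max(-1); m=near&(g<70)&(W[...,2]>.066); P=W[m]; print(n,len(P),rect(P[:,:2]),np.percentile(P[:,2],[5,50,95]))
    b=near&(W[...,2]>.084); P=W[b]; print('block',rect(P[:,:2]),np.median(P[:,2]))
    x,y=int(c[0]*.64),int(c[1]*.64); out.append(cv2.resize(im[y-45:y+45,x-45:x+45],(400,400),interpolation=3))
cv2.imwrite('pics/n4.png',np.hstack(out)); print(read_state()['tool_pos'])
```

```text
top 406 (array([582.3, -12.2]), array([70.5, 37.5]), -17.4) [0.06813485 0.07215149 0.09103454]
block (array([582.2, -12.1]), array([32.1, 22. ]), -19.8) 0.08902500224602716
side 285 (array([584.6, -14.3]), array([69. , 39.7]), -16.4) [0.06814973 0.07270642 0.09073045]
block (array([584.1, -13.8]), array([30.2, 24.4]), -17.5) 0.08925829286091241
[0.66040616 0.2246947  0.3681474 ]
```

View pics/n4.png

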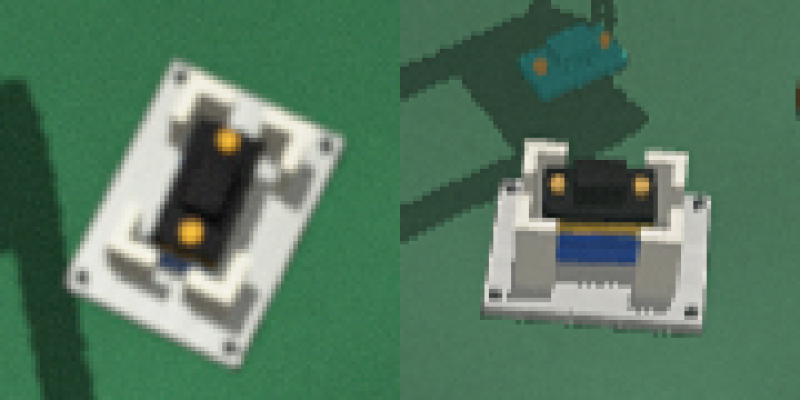

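The cover sits flat on the spacer and pack, terminal block up, between the guides: top view (207,193), side view (600,190). It measures within about 0.2 mm of the spacer in the top view, and the block top is at z of about 89 mm. Handing in.

```bash
python3 -c "
from plant import robot
print(robot.close_job())"
```

```text
the job is handed in; nothing more can be done
None
```

The spacer and then the cover are stacked flat on the pack between the guides, terminal block up, with everything released; the job is handed in at about 15 s of the 58 s allowed.

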